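# Uncap the lens imager and home its focus screw

### The arm

A 6-joint arm with a two-finger parallel gripper is mounted at the origin on a cart in front of the work surface, level with it; the furniture and walls round the work are solid. World frame = base frame: x ahead of the robot, y to its left, z up, the work surface at z = 0. Lengths are in m, angles in rad, forces in N, time in s.
With the tool pointing down it reaches from about 0.275 to 1 m from the base axis. Payload 8.4 kg.
Tool frame: the origin (TCP) lies on the mounting face of the last link; the fingertips stand 173 mm ahead of it and the grasp point (between the pads) lies bot.grip_point_offset ahead of it (bot.grip_point_offset is the distance from the TCP to the grasp point, in m); z points along the fingers, y is the direction in which the jaws open and shut (so a half turn about z gives the same grasp; the last joint's range is limited). The gripper opens to 85 mm and grips with 20 to 120 N. Pads are 22 mm wide; open, the fingers measure 114 mm over their backs; the gripper's body (76 mm by 85 mm) begins 54 mm behind the grasp point. The pads swing forward as they close: fully open they stand 13 mm farther back than shut.
Start: joints at [-1.26, 0.353, 1.633, -0, 1.155, -0.002], TCP at [0.192, -0.595, 0.405] pointing down, gripper open.
Joint ranges: [-2.63, 2.63], [-0.92, 2.1], [0.06, 2.66], [-1.3, 4.44], [0, 2.69], [-3.02, 3.02]. Speed limits (rad/s): [2.22, 2.22, 2.79, 3.14, 3.14, 3.14].

### API

Orientations are given as a rotation vector (axis times angle).
In Python, from workcell import status, optics, sign_off, bot gives the robot as it stands. The module is installed in compiled form; this text tells all that it offers.
- The arm moves only by the tool servo_tool, never from a script. Its argument "rows" is one flat list of numbers, 5 for each row, row after row: the opening, from 0 (shut) to 1 (fully open), then the shift along the tool's x, y, z in mm, then the turn about the tool's z in degrees. A call has 1 to 5 rows; each row shifts and turns the pose as measured when the row begins, along the tool's axes as they then stand; what a row does not reach is not made up. A row lasts 1/10 s, in which the tool goes at most 50 mm and 8.59 degrees, less where a joint would pass 70% of its speed; a pose out of reach is approached as far as the arm can. A call is refused whole if a number of a shift passes 50 or a number of a turn 8.59, either way. A call with a gripper value outside its range is refused whole. The fingers move at their own pace and stop on an object; the grip force is fixed at half the most. Time passes only in rows, so rows that do not move let the fingers close. It gives the time, the measured TCP pose, the force and the opening at its end, in the units of the state.
- status.get_state(): the state, without advancing time (a new reading comes with each control period).
- optics.get_image(name): name is "side" or "top"; returns the picture (480x640x3 uint8, red, green, blue); there is no depth.
- optics.camera_model(name): a dict with "fx", "fy", "cx", "cy" (pixels), "dist_coeffs" ([k1, k2, p1, p2, k3] as OpenCV has them; the pictures are not rectified), "R" (3x3) and "t" (3): a world point X has camera coordinates R X + t. Camera axes: x right, y down, z forward; pixel columns grow to the right and rows downward; lengths in m; the calibration is good to about 2 mm. A picture is of the moment at which its call begins. camera_model takes no time and is no camera call.
- sign_off(): hands the job in, once; it reports no verdict.
The state is a dict: "time_s": time; "qpos": joint angles; "joint_vel": joint speeds; "effort": joint torques, N m; "tcp_pos": TCP position; "orientation": TCP orientation; "force": force on the tool from outside, world axes, zero at the start; "ft_torque": the same for the moment, N m; "grip_width": finger opening in m.
Only numpy, scipy, OpenCV 4.12 (cv2) and the standard library are available. Lean on these libraries where they do the work, as an engineer would, in place of code of your own. Each camera call takes 0.05 s, during which the arm holds its last target.

### The job

Get the white lens imager ready for a focus check: first lift the blue cap off its lens and set it gently, same way up, flat in the round cap holder, and let go of it. Then turn the imager's black focus thumbscrew clockwise (seen from above) until it seats against its stop, back it off a quarter turn from there, and finish still gripping the knob at that setting; keep hold, do not let go. Leave the petri dish, dropper bottle and small beaker where they stand.

Things in the scene. Friction and masses are not known exactly. Their poses are not given: they have to be found in the camera images.
- imager: white box-shaped benchtop lens imager, fixed to the table, 90 x 210 x 40 mm (x, y, z), 40 mm tall; origin: centre of its underside, on the table; z up. On its top, a black lens barrel (38 mm diameter, rising to 75 mm above the table) stands 65 mm along +y from the centre, on a flange 56 mm in diameter and 3 mm high; the focus thumbscrew stands 65 mm along -y
- lens_top (a point): centre of the top face of the black lens barrel, on its upright axis, 75 mm above the table; axes as the imager's
- lens_cap: loose blue round lens cap, an upside-down cup 50 mm in outer diameter and 30 mm tall, wall 3.5 mm, top 5 mm thick, inside diameter 43 mm, about 50 g; origin: centre of its open lower rim; z up through its closed top. At the start it sits loosely over the lens barrel (38 mm), its rim 10 mm above the box and its top 80 mm above the table; nothing locks it, so it lifts straight off once raised 25 mm
- cap_holder: fixed round aluminium dish on a dark foot 80 mm in diameter, for parking the cap; origin: centre of its underside, on the table; z up
- holder_floor (a point): centre of the dish's flat inner floor, 12 mm above the table; the recess is 60 mm in diameter and its rim stands 8 mm above this floor (70 mm outer diameter), so the 50 mm cap goes in with 5 mm to spare all round
- focus_knob (a point): the round black knurled knob of the focus thumbscrew, 36 mm in diameter, 26 mm tall, from 48 to 74 mm above the table, turning about its own upright axis; it can be gripped across its diameter from above at any angle and re-gripped as often as needed; this point: the middle of the knob, on its axis, 61 mm above the table; z up; x points along the orange pointer line on its top and turns with it. It does not rise or sink as it turns
- focus_screw (a joint): angle of the focus thumbscrew, rad: 0 = seated against its hard stop; grows counter-clockwise seen from above (backing off), up to a stop at 4.2; starts somewhere between 0.7 and 2.3. Turning it clockwise tightens. It turns against a steady friction of about 0.06 N m and stays where it is left; at the stop the resistance rises sharply. A quarter turn back from the stop is 1.57
- petri_dish: bystander: loose closed petri dish, 91 mm in diameter, 16 mm tall; origin: centre of its underside
- dropper_bottle: bystander: loose amber dropper bottle, 37 mm in diameter, 102 mm tall; origin: centre of its underside
- small_beaker: bystander: loose small glass beaker, 53 mm in diameter, 64 mm tall; origin: centre of its underside
There are look-alikes about, which are no part of the job. There is more than one size of the lens_cap; the job needs the smaller.

How it is judged:
By the outcome, as a careful person would: the job done as asked, in the order asked, and still so for the second after the job is handed in, while the arm keeps its last pose, push and grip.
It also fails if it takes over 61 s, if anything falls off the work surface, if the arm or the gripper's body presses on something with over 40 N, if the wrist force passes 120 N, or if a joint passes its speed limit or range.

## Working session

There is one attempt and no reset: what is moved stays moved. The work goes in short steps, Python scripts to look and compute and a tool call to move; the robot and the scene stay as the last step left them, time stands still between calls to the robot, and variables do not carry over. Pictures are saved under pics/ and viewed, and the job is handed in when it is done.

Besides the shell and the picture viewer there is one more tool, called after "Request:" as name(argument=value, ...) on one line, values as JSON. servo_tool: Moves the arm, as the interface text tells. Its arguments: {"type":"object","properties":{"rows":{"type":"array","items":{"type":"number"}}},"required":["rows"]}

```bash
mkdir -p pics
python3 - <<'E'
from workcell import status, optics, bot
import cv2,numpy as np
print(status.get_state()); print(bot.grip_point_offset)
for n in("top","side"):
    im=optics.get_image(n); cv2.imwrite(f"pics/{n}0.png",im[:,:,::-1]); print(n,optics.camera_model(n))
E
```

```text
{'time_s': 0.0, 'qpos': array([-1.26041464e+00,  3.53637892e-01,  1.63415445e+00, -4.87264969e-06,
        1.15518989e+00, -2.44722661e-03]), 'joint_vel': array([-6.52668377e-05, -1.44969950e-03,  7.57827021e-04, -1.67722284e-03,
        1.10377803e-03,  6.10031016e-04]), 'effort': array([-2.06538214e-03, -6.05261850e+01, -3.42068160e+01, -2.18614796e-04,
        9.33528703e-03,  2.62637059e-05]), 'tcp_pos': array([ 0.19224159, -0.59444443,  0.40395922]), 'orientation': array([-3.10188445e+00, -4.89178532e-01,  3.41513522e-04]), 'force': array([ 0.19078068, -0.33410856,  0.52842233]), 'ft_torque': array([-0.0096978 , -0.00845118,  0.00239532]), 'grip_width': 0.08543374129609152}
0.1547
top {'fx': 458.5424234508892, 'fy': 458.5424234508892, 'cx': 322.1458706752271, 'cy': 234.34413092967347, 'dist_coeffs': array([0.00499021, 0.        , 0.        , 0.        , 0.        ]), 'R': array([[-0.00637146, -0.99992651,  0.01031444],
       [-0.99349984,  0.0051575 , -0.11371658],
       [ 0.11365503, -0.01097193, -0.99345969]]), 't': array([-0.24345735,  0.52420214,  0.86429157])}
side {'fx': 611.5760938200822, 'fy': 611.5760938200822, 'cx': 319.3038663232544, 'cy': 239.9249796086169, 'dist_coeffs': array([0.01337428, 0.        , 0.        , 0.        , 0.        ]), 'R': array([[ 0.94280797, -0.33300681, -0.01481867],
       [-0.14622277, -0.37321727, -0.91614833],
       [ 0.29955305,  0.86591878, -0.4005654 ]]), 't': array([-0.56617491,  0.05479472,  0.97272945])}
```

View pics/top0.png

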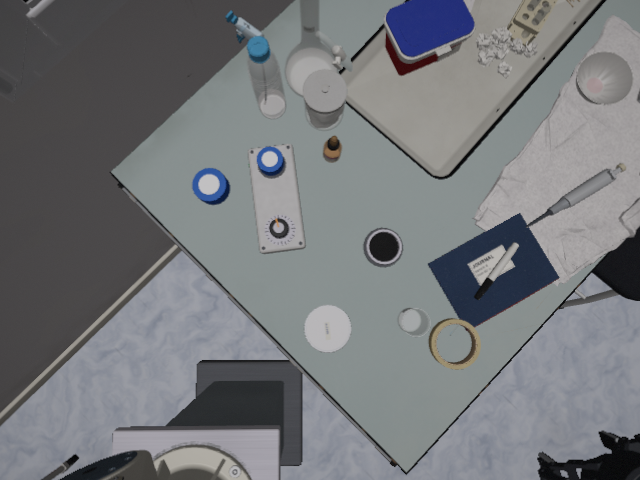

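View pics/side0.png

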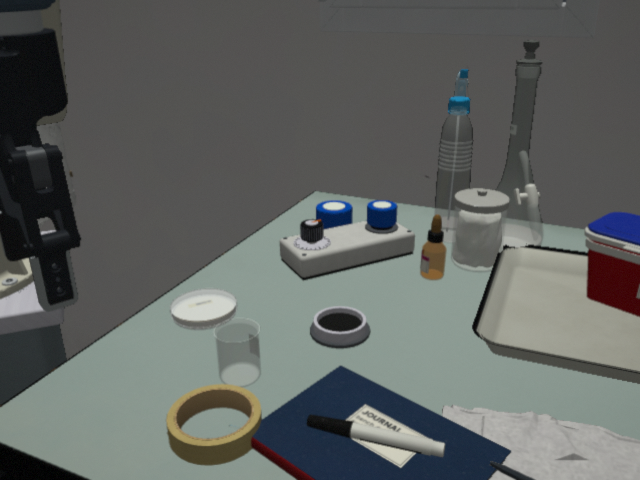

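```bash
cat > h.py <<'E'
import numpy as np,cv2
from workcell import optics
def cam(n):
    m=optics.camera_model(n); K=np.array([[m['fx'],0,m['cx']],[0,m['fy'],m['cy']],[0,0,1]]); return K,np.array(m['dist_coeffs']),np.array(m['R']),np.array(m['t'])
def px2w(n,uv,z):
    K,d,R,t=cam(n); p=cv2.undistortPoints(np.array([[uv]],float),K,d)[0,0]
    r=R.T@np.array([p[0],p[1],1]); c=-R.T@t; return c+r*(z-c[2])/r[2]
def w2px(n,X):
    K,d,R,t=cam(n); return cv2.projectPoints(np.array([X],float),cv2.Rodrigues(R)[0],t,K,d)[0].reshape(2)
def crop(src,dst,x0,y0,x1,y1,s):
    im=cv2.imread(src)[y0:y1,x0:x1]; cv2.imwrite(dst,cv2.resize(im,None,fx=s,fy=s,interpolation=cv2.INTER_CUBIC))
E
python3 - <<'E'
from h import *
crop("pics/top0.png","pics/c1.png",180,130,420,280,3.33)
crop("pics/side0.png","pics/c2.png",270,180,430,350,3.5)
E
```

```text
(no output)
```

View pics/c1.png

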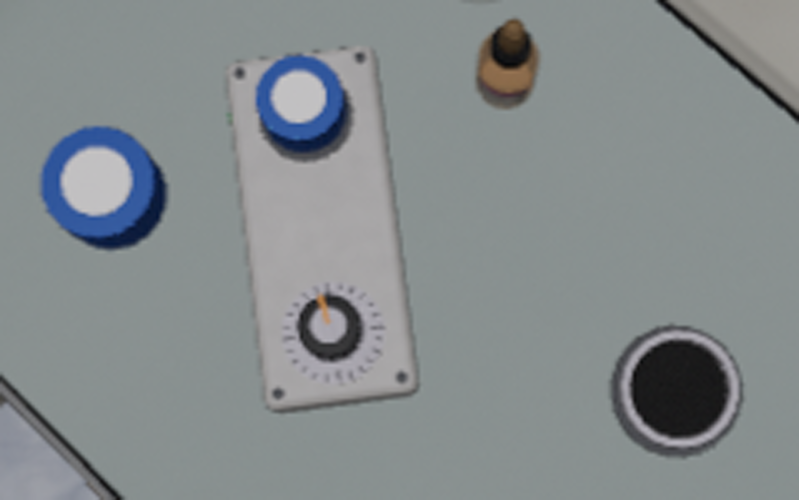

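View pics/c2.png

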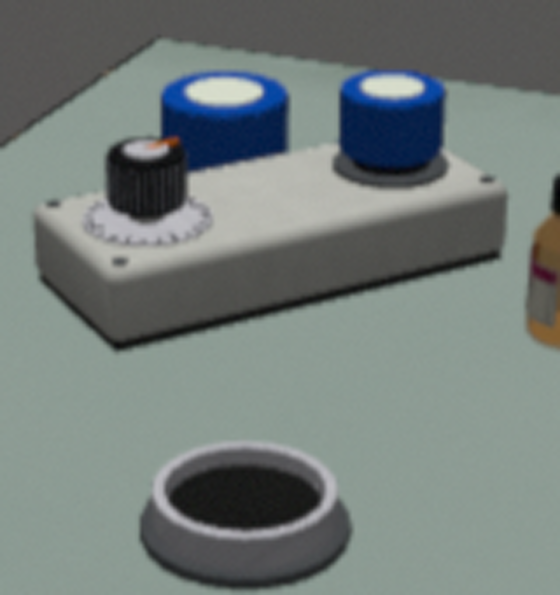

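Run:
```python
from h import *
T=cv2.imread("pics/top0.png");S=cv2.imread("pics/side0.png")
def blob(im,box,f,name,s=4):
    x0,y0,x1,y1=box; c=cv2.resize(im[y0:y1,x0:x1],None,fx=s,fy=s,interpolation=cv2.INTER_CUBIC)
    m=f(c).astype(np.uint8)
    n,l,st,ce=cv2.connectedComponentsWithStats(m); i=1+np.argmax(st[1:,4]); cs,_=cv2.findContours((l==i).astype(np.uint8),0,1)
    e=cv2.fitEllipse(max(cs,key=len)); uv=(np.array(e[0])+.5)/s-.5+[x0,y0]
    print(name,uv.round(2),(np.array(e[1])/s).round(2)); return uv
I=lambda c:c.astype(int)
white=lambda c:I(c).min(2)>150
uT=blob(T,(255,145,287,175),lambda c:I(c)[:,:,2]>120,"cap white top")
uS=blob(S,(366,198,400,212),lambda c:I(c)[:,:,2]>130,"cap white side")
print(px2w("top",uT,.08),px2w("side",uS,.08))
def ringT(c): return I(c).max(2)<60
h=blob(T,(362,228,404,266),ringT,"holder black top"); hs=blob(S,(312,305,368,345),ringT,"holder black side")
print(px2w("top",h,.012),px2w("side",hs,.012))
hr=blob(T,(362,226,406,268),lambda c:I(c).min(2)>150,"holder rim top");print(px2w("top",hr,.02))
k=blob(T,(266,215,292,241),lambda c:I(c).max(2)<75,"knob black");print(px2w("top",k,.074))
for u in [(330-2,326)]:
    u=np.array(u)/3.33+[180,130];print('kn',px2w("top",u,.074))
kt=blob(S,(303,216,322,228),lambda c:I(c).min(2)>120,"knob white side");print(px2w("side",kt,.074))
# pointer
m=(I(T)[:,:,2]-I(T)[:,:,0]>60); ys,xs=np.nonzero(m[210:245,260:300]);
P=np.array([px2w("top",(x+260,y+210),.074)[:2] for x,y in zip(xs,ys)]);print(P.round(4))
# box corners bolts
for n,u in dict(a=(240,73),b=(360,57),c=(278,394),d=(402,377)).items():
    u=np.array(u)/3.33+[180,130];print(n,px2w("top",u,.04))
big=px2w("top",np.array((97,180))/3.33+[180,130],.085);print('big',big)
for nm,u,z in(('bottle',(332,141),.1),('beaker',(412,316),.064),('petri',(327,329),.016)):print(nm,px2w("top",u,z))
```

```text
cap white top [270.58 161.  ] [33.98 37.57]
cap white side [381.62 204.23] [ 6.33 18.06]
[ 0.65628712 -0.15001672  0.08      ] [ 0.65784892 -0.1496776   0.08      ]
holder black top [383.5  246.32] [28.08 28.8 ]
holder black side [339.44 321.39] [17.69 41.55]
[ 0.50033915 -0.36872903  0.012     ] [ 0.49991412 -0.3646301   0.012     ]
holder rim top [383.81 246.32] [33.5  34.09]
[ 0.49964267 -0.36818254  0.02      ]
knob black [278.61 227.98] [16.99 18.15]
[ 0.5302275  -0.16511105  0.074     ]
kn [ 0.53037321 -0.16490741  0.074     ]
knob white side [310.89 222.08] [ 5.01 11.7 ]
[ 0.52868687 -0.16715392  0.074     ]
[[ 0.5471 -0.1583]
 [ 0.5471 -0.1602]
 [ 0.5452 -0.1583]
 [ 0.5452 -0.1602]
 [ 0.5452 -0.1621]
 [ 0.5434 -0.1602]
 [ 0.5433 -0.1621]
 [ 0.5415 -0.1602]
 [ 0.5415 -0.1621]
 [ 0.5396 -0.1621]
 [ 0.5377 -0.1621]
 [ 0.5358 -0.1621]
 [ 0.5339 -0.164 ]]
a [ 0.68594417 -0.10935731  0.04      ]
b [ 0.69547313 -0.18028201  0.04      ]
c [ 0.49529901 -0.13334421  0.04      ]
d [ 0.50477614 -0.20496404  0.04      ]
big [ 0.6114813 -0.0371172  0.085    ]
bottle [ 0.68813119 -0.26500797  0.1       ]
beaker [ 0.3664313  -0.41105278  0.064     ]
petri [ 0.33963668 -0.25489238  0.016     ]
```

```bash
cat >> h.py <<'E'
from scipy.spatial.transform import Rotation as Ro
from workcell import status
def st():
    s=status.get_state(); R=Ro.from_rotvec(s['orientation']).as_matrix()
    print('t',round(s['time_s'],2),'tcp',s['tcp_pos'].round(4),'F',s['force'].round(1),'M',s['ft_torque'].round(3),'w',round(s['grip_width'],4),'q',s['qpos'].round(3))
    print('toolx',R[:,0].round(3),'y',R[:,1].round(3),'z',R[:,2].round(3)); return s,R
def to(p):
    s,R=st(); d=(np.array(p)-s['tcp_pos'])*1000; print('dtool mm',(R.T@d).round(1),'world',d.round(1))
E
python3 - <<'E'
from h import *
T=cv2.imread("pics/top0.png").astype(int);S=cv2.imread("pics/side0.png").astype(int)
b=T[140:180,250:292]; 
m=((b[:,:,0]-b[:,:,2]>40)&(b[:,:,0]>110)); print(b[12:30,20]); 
wh=(b.min(2)>140)
for r in range(40): print(''.join('#' if m[r,c] else('o' if wh[r,c] else '.') for c in range(42)))
to((.658,-.1495,.30))
E
```

```text
[[193 191 193]
 [193 192 193]
 [193 192 193]
 [193 192 193]
 [193 192 193]
 [194 192 193]
 [193 192 193]
 [193 192 193]
 [193 192 193]
 [193 192 193]
 [193 192 193]
 [194 192 193]
 [194 192 193]
 [192 191 192]
 [182 176 176]
 [159  89  51]
 [159  91  53]
 [159  90  52]]
..........................................
..........................................
..........................................
.....................................o....
...................................oooooo.
...........................oooooooooo...o.
......................oooooooooooooo....o.
......o....ooo.##########.oooooooooo....o.
....oooooooo.##############oooooooooo...oo
ooooooooooo.################.ooooooooooooo
o..ooooooo.##################.oooooooooooo
....ooooo.########ooo.########.ooooooooooo
....ooooo#######oooooooo#######.oooooooooo
o..ooooo######ooooooooooo#######oooooooooo
oooooooo#####ooooooooooooo######.ooooooooo
ooooooo######oooooooooooooo#####.ooooooooo
ooooooo#####ooooooooooooooo######.oooooooo
ooooooo#####oooooooooooooooo#####..ooooooo
ooooooo#####oooooooooooooooo#####..ooooooo
ooooooo####.
[... 462 characters left out ...]
oooooooo.....############.........ooooooo
.oooooooo.......########...........ooooooo
.ooooooooo........................oooooooo
.oooooooooo......................ooooooooo
.ooooooooooo.....................ooooooooo
.oooooooooooo...................oooooooooo
.ooooooooooooo...............ooooooooooooo
..ooooooooooooo..............ooooooooooooo
..oooooooooooooooo.......ooooooooooooooooo
..oooooooooooooooooooooooooooooooooooooooo
t 0.1 tcp [ 0.1923 -0.5945  0.404 ] F [ 0.5 -0.1  0.1] M [-0.016 -0.024  0.015] w 0.0855 q [-1.26   0.354  1.634  0.     1.155 -0.002]
toolx [0.951 0.308 0.   ] y [ 0.308 -0.951 -0.001] z [-0.     0.001 -1.   ]
dtool mm [ 580.1 -279.9  104.4] world [ 465.7  445.  -104. ]
```

Request:
servo_tool(rows=[1, 43, -21, 0, 0, 1, 43, -21, 0, 0, 1, 43, -21, 0, 0, 1, 43, -21, 0, 0, 1, 43, -21, 0, 0])

```text
time_s: 0.6
tcp_pos: [0.3656, -0.4271, 0.4019]
orientation: [-3.104, -0.475, 0.003]
force: [0.7, -1.0, 0.2]
grip_width: 0.0849
```

Request:
servo_tool(rows=[1, 43, -21, 0, 0, 1, 43, -21, 0, 0, 1, 43, -21, 0, 0, 1, 43, -21, 0, 0, 1, 43, -21, 0, 0])

```text
time_s: 1.1
tcp_pos: [0.5448, -0.2542, 0.4008]
orientation: [-3.103, -0.474, 0.005]
force: [-0.2, -1.3, 0.2]
grip_width: 0.0855
```

```bash
python3 -c "
from h import *
to((.6597,-.1487,.26))"
```

```text
t 1.1 tcp [ 0.5448 -0.2542  0.4008] F [-0.2 -1.3  0.2] M [-0.036 -0.009 -0.073] w 0.0855 q [-0.439  0.321  1.689  0.     1.136  0.828]
toolx [ 0.954  0.298 -0.003] y [ 0.298 -0.954 -0.003] z [-0.004  0.002 -1.   ]
dtool mm [141.6 -65.9 140.6] world [ 114.9  105.5 -140.8]
```

Request:
servo_tool(rows=[1, 40, -18, 0, 0, 1, 40, -18, 0, 0, 1, 40, -18, 0, 0, 1, 20, -8, 25, 0, 1, 2, -2, 40, 0])

```text
time_s: 1.6
tcp_pos: [0.6705, -0.1404, 0.3382]
orientation: [-3.104, -0.483, -0.01]
force: [0.5, -1.0, -0.6]
grip_width: 0.085
```

```bash
python3 -c "
from h import *
to((.6597,-.1487,.26))"
```

```text
t 1.6 tcp [ 0.6705 -0.1404  0.3382] F [ 0.5 -1.  -0.6] M [-0.042  0.067  0.007] w 0.085 q [-0.209  0.505  1.554  0.003  1.077  1.052]
toolx [0.953 0.304 0.006] y [ 0.304 -0.953  0.001] z [ 0.006  0.001 -1.   ]
dtool mm [-13.3   4.6  78.2] world [-10.8  -8.3 -78.2]
```

Request:
servo_tool(rows=[1, -13, 5, 20, 0, 1, 0, 0, 30, 0, 1, 0, 0, 20, 0, 1, 0, 0, 4, 0, 1, 0, 0, 0, 0])

```text
time_s: 2.1
tcp_pos: [0.6581, -0.1461, 0.2537]
orientation: [-3.099, -0.488, 0.007]
force: [0.4, 0.2, 0.3]
grip_width: 0.0852
```

```bash
python3 -c "
from h import *
for n in('side','top'):
    cv2.imwrite(f'pics/{n}1.png',optics.get_image(n)[:,:,::-1])
crop('pics/side1.png','pics/c3.png',280,60,480,270,2.8)
crop('pics/top1.png','pics/c4.png',200,100,400,250,3)
to((.6597,-.1487,.233))"
```

```text
t 2.2 tcp [ 0.6585 -0.1462  0.2549] F [0.3 0.1 0.4] M [-0.02  -0.035  0.018] w 0.0853 q [-0.221  0.586  1.627  0.004  0.932  1.035]
toolx [ 0.952  0.307 -0.002] y [ 0.307 -0.952 -0.004] z [-0.003  0.004 -1.   ]
dtool mm [ 0.5  2.8 21.9] world [  1.2  -2.5 -21.9]
```

View pics/c3.png

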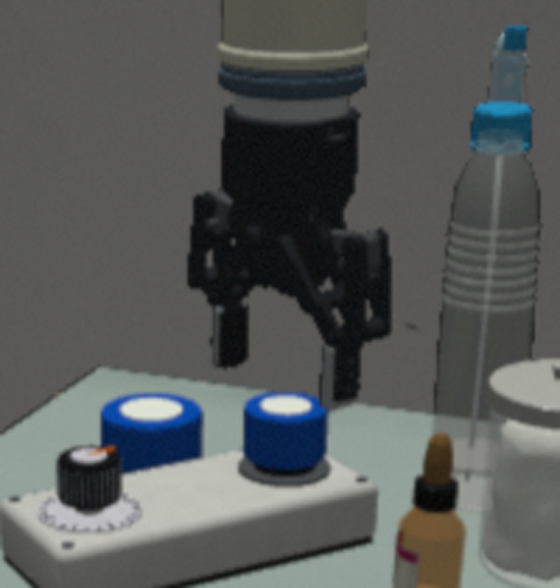

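View pics/c4.png

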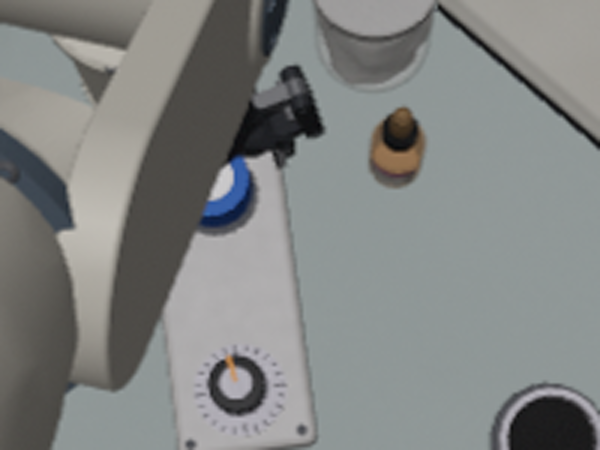

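```bash
python3 -c "
from h import *
c=np.array([.6585,-.1462]);y=np.array([.307,-.952])
for z in(.09,.095,.10):
  for s in(-1,1): print(z,s,w2px('side',[*(c+s*.050*y),z]))
"
```

```text
0.09 -1 [361.30970072 190.17936705]
0.09 1 [402.70506894 205.98116499]
0.095 -1 [361.34738057 187.39412641]
0.095 1 [402.83140008 203.01789527]
0.1 -1 [361.38522979 184.59806915]
0.1 1 [402.95830967 200.04227257]
```

Request:
servo_tool(rows=[1, 0.5, 3, 12, 0, 1, 0, 0, 10, 0, 1, 0, 0, 1, 0, 1, 0, 0, 0, 0])

```text
time_s: 2.6
tcp_pos: [0.6612, -0.1496, 0.2334]
orientation: [-3.101, -0.488, -0.004]
force: [-0.8, 0.7, 0.1]
grip_width: 0.0854
```

```bash
python3 -c "
from h import *
to((.6597,-.1487,.231))"
```

```text
t 2.6 tcp [ 0.6612 -0.1496  0.2334] F [-0.8  0.7  0.1] M [ 0.024  0.027 -0.015] w 0.0854 q [-0.225  0.617  1.63   0.004  0.894  1.031]
toolx [0.952 0.307 0.003] y [ 0.307 -0.952 -0.002] z [ 0.002  0.002 -1.   ]
dtool mm [-1.2 -1.3  2.4] world [-1.5  0.9 -2.4]
```

Now close.

Request:
servo_tool(rows=[0.8, -1, -1, 2, 0, 0.6, 0, 0, 0, 0, 0.5, 0, 0, 0, 0, 0.3, 0, 0, 0, 0, 0, 0, 0, 0, 0])

```text
time_s: 3.1
tcp_pos: [0.66, -0.1484, 0.2326]
orientation: [-3.101, -0.487, -0.005]
force: [-0.3, 0.3, -1.0]
grip_width: 0.0478
```

Request:
servo_tool(rows=[0, 0, 0, 0, 0, 0, 0, 0, 0, 0, 0, 0, 0, 0, 0])

```text
time_s: 3.4
tcp_pos: [0.66, -0.1484, 0.2325]
orientation: [-3.101, -0.487, -0.005]
force: [0.2, 0.6, -0.2]
grip_width: 0.0475
```

```bash
python3 -c "
from h import *
cv2.imwrite(f'pics/s2.png',optics.get_image('side')[:,:,::-1])
crop('pics/s2.png','pics/c5.png',280,60,480,270,2.8)
st()"
```

```text
t 3.45 tcp [ 0.66   -0.1484  0.2326] F [-0.2  0.2 -1. ] M [-0.013  0.057 -0.045] w 0.0478 q [-0.224  0.616  1.634  0.005  0.89   1.032]
toolx [0.952 0.307 0.004] y [ 0.307 -0.952 -0.002] z [ 0.003  0.003 -1.   ]
```

View pics/c5.png

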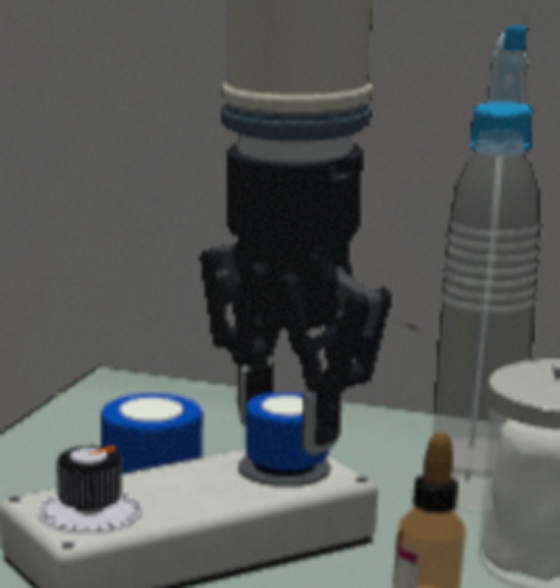

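Request:
servo_tool(rows=[0, 0, 0, 8, 0, 0, 0, 0, 0, 0])

```text
time_s: 3.65
tcp_pos: [0.6612, -0.148, 0.23]
orientation: [-3.101, -0.487, -0.011]
force: [-1.2, 1.9, -2.1]
grip_width: 0.0479
```

```bash
python3 -c "
from h import *
st();print(px2w('side',(340.2,320),.02),px2w('side',(340.2,319),.02),px2w('top',(383.81,246.3),.02))
print(w2px('side',[.4999,-.3683,.02]),w2px('side',[.4999,-.3683,.012]))
"
```

```text
t 3.65 tcp [ 0.6612 -0.148   0.23  ] F [-1.2  1.9 -2.1] M [0.268 0.072 0.043] w 0.0479 q [-0.224  0.62   1.634  0.006  0.883  1.031]
toolx [0.952 0.307 0.007] y [ 0.307 -0.952 -0.001] z [ 0.006  0.003 -1.   ]
[ 0.49730993 -0.3741081   0.02      ] [ 0.49821073 -0.37179166  0.02      ] [ 0.49967583 -0.36818748  0.02      ]
[340.43768788 317.45656892] [340.4443333  322.76103434]
```

Request:
servo_tool(rows=[0, 0, 0, -8, 0, 0, 0, 0, -12, 0, 0, 0, 0, -12, 0, 0, 0, 0, -12, 0, 0, 0, 0, -12, 0])

```text
time_s: 4.15
tcp_pos: [0.6605, -0.1484, 0.2891]
orientation: [-3.101, -0.487, -0.008]
force: [0.6, -0.1, -0.2]
grip_width: 0.0476
```

```bash
python3 -c "
from h import *
cv2.imwrite(f'pics/s3.png',optics.get_image('side')[:,:,::-1])
crop('pics/s3.png','pics/c6.png',280,60,480,270,2.8)
to([.4999,-.3682,.28])"
```

```text
t 4.2 tcp [ 0.6613 -0.1486  0.2915] F [0.8 0.2 1.2] M [ 0.    -0.066  0.007] w 0.0477 q [-0.224  0.545  1.604  0.005  0.986  1.032]
toolx [0.952 0.307 0.008] y [ 0.307 -0.952 -0.   ] z [ 0.008  0.003 -1.   ]
dtool mm [-221.1  159.5    9.6] world [-161.4 -219.6  -11.5]
```

View pics/c6.png

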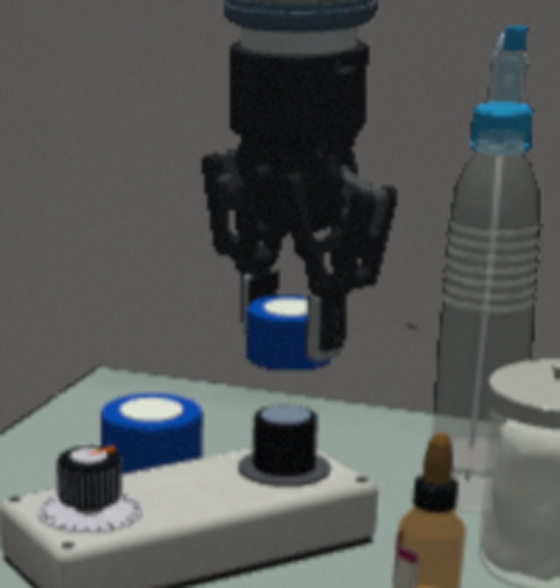

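Request:
servo_tool(rows=[0, -38, 27, 0, 0, 0, -38, 27, 0, 0, 0, -38, 27, 0, 0, 0, -38, 27, 0, 0, 0, -38, 27, 0, 0])

```text
time_s: 4.7
tcp_pos: [0.5225, -0.3368, 0.2935]
orientation: [3.099, 0.501, 0.025]
force: [1.2, -1.0, 0.1]
grip_width: 0.0478
```

```bash
python3 -c "
from h import *
to([.4999,-.3682,.23])"
```

```text
t 4.7 tcp [ 0.5225 -0.3368  0.2935] F [ 1.2 -1.   0.1] M [-0.047 -0.026  0.025] w 0.0478 q [-0.578  0.465  1.737  0.012  0.926  0.665]
toolx [0.949 0.315 0.016] y [ 0.315 -0.949  0.004] z [ 0.016  0.001 -1.   ]
dtool mm [-32.3  22.4  63.1] world [-22.6 -31.4 -63.5]
```

Request:
servo_tool(rows=[0, -28, 20, 0, 0, 0, -3, 3, 10, 0, 0, 0, 0, 20, 0, 0, 0, 0, 5, 0, 0, 0, 0, 0, 0])

```text
time_s: 5.2
tcp_pos: [0.4965, -0.3745, 0.259]
orientation: [3.098, 0.49, 0.027]
force: [1.0, 0.1, 0.4]
grip_width: 0.0476
```

```bash
python3 -c "
from h import *
for n in('side','top'):
    cv2.imwrite(f'pics/{n}4.png',optics.get_image(n)[:,:,::-1])
crop('pics/side4.png','pics/c7.png',260,150,440,350,2.9)
crop('pics/top4.png','pics/c8.png',280,150,480,300,3)
to([.4999,-.3682,.20])"
```

```text
t 5.3 tcp [ 0.4968 -0.3744  0.2597] F [-0.6  1.1 -0.8] M [0.048 0.053 0.017] w 0.0475 q [-0.651  0.509  1.756  0.012  0.861  0.598]
toolx [0.951 0.309 0.017] y [ 0.309 -0.951  0.008] z [ 0.019 -0.002 -1.   ]
dtool mm [ 3.8 -5.4 59.8] world [  3.1   6.2 -59.7]
```

View pics/c7.png

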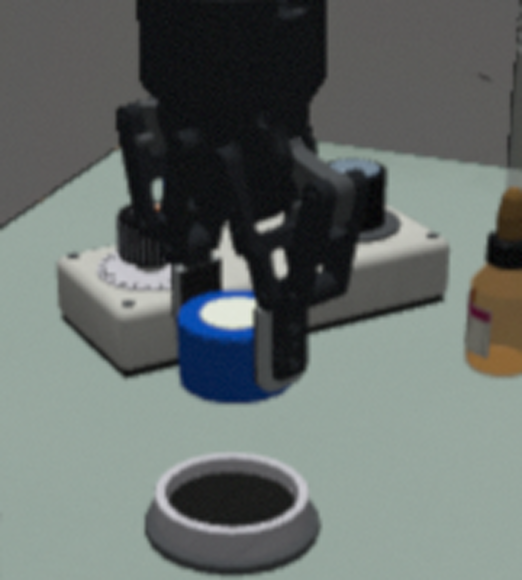

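View pics/c8.png

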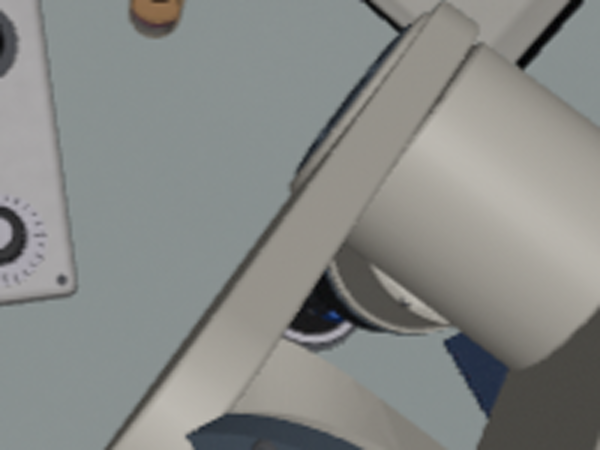

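```bash
python3 -c "
from h import *
im=cv2.resize(cv2.imread('pics/side4.png'),None,fx=3,fy=3,interpolation=cv2.INTER_CUBIC)
a=np.linspace(0,2*np.pi,60)
b=.079
s=status.get_state(); R=Ro.from_rotvec(s['orientation']).as_matrix(); tcp=s['tcp_pos']
for off,col in((.1815,(0,255,0)),):
  for dz,r in((0,.025),(-.03,.025)):
    pts=[w2px('side',tcp+R@np.array([r*np.cos(t),r*np.sin(t),off+dz])) for t in a]
    cv2.polylines(im,[np.int32((np.array(pts)+.5)*3)],True,col,1)
pts=[w2px('side',[.4999+.035*np.cos(t),-.3682+.035*np.sin(t),.02]) for t in a]
cv2.polylines(im,[np.int32((np.array(pts)+.5)*3)],True,(0,0,255),1)
pts=[w2px('side',[.4999+.030*np.cos(t),-.3682+.03*np.sin(t),.02]) for t in a]
cv2.polylines(im,[np.int32((np.array(pts)+.5)*3)],True,(0,0,255),1)
cv2.imwrite('pics/c9.png',im[700:1060,820:1260])
"
```

```text
(no output)
```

View pics/c9.png

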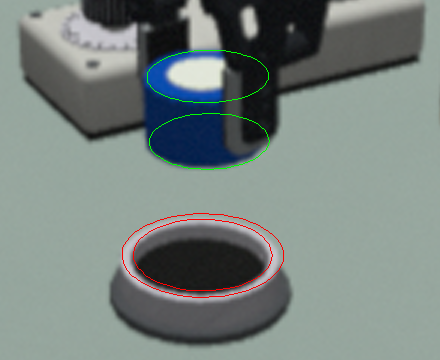

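```bash
cat >> h.py <<'E'
def tipto(p,off):
    s,R=st(); c=s['tcp_pos']+R[:,2]*off; d=(np.array(p)-c)*1000; print('pt',c.round(4),'dtool',(R.T@d).round(1))
E
python3 -c "
from h import *
tipto([.4998,-.370,.013],.1815)"
```

```text
t 5.3 tcp [ 0.4968 -0.3744  0.2597] F [-0.6  1.1 -0.8] M [0.048 0.053 0.017] w 0.0475 q [-0.651  0.509  1.756  0.012  0.861  0.598]
toolx [0.951 0.309 0.017] y [ 0.309 -0.951  0.008] z [ 0.019 -0.002 -1.   ]
pt [ 0.5002 -0.3748  0.0783] dtool [-0.  -5.2 65.2]
```

Request:
servo_tool(rows=[0, 0, -5, 10, 0, 0, 0, 0, 15, 0, 0, 0, 0, 15, 0, 0, 0, 0, 5, 0, 0, 0, 0, 0, 0])

```text
time_s: 5.8
tcp_pos: [0.4975, -0.3679, 0.2117]
orientation: [3.096, 0.495, 0.03]
force: [0.2, -0.2, -1.4]
grip_width: 0.0478
```

```bash
python3 -c "
from h import *
cv2.imwrite('pics/s5.png',optics.get_image('side')[:,:,::-1])
crop('pics/s5.png','pics/c10.png',260,200,440,350,4)
tipto([.4998,-.370,.013],.1815)"
```

```text
t 5.85 tcp [ 0.4974 -0.3679  0.212 ] F [-0.2  0.8 -1.1] M [0.013 0.049 0.003] w 0.048 q [-0.642  0.571  1.784  0.014  0.769  0.602]
toolx [0.95  0.312 0.018] y [ 0.311 -0.95   0.009] z [ 0.02  -0.003 -1.   ]
pt [ 0.501  -0.3685  0.0305] dtool [-2.   0.9 17.5]
```

View pics/c10.png

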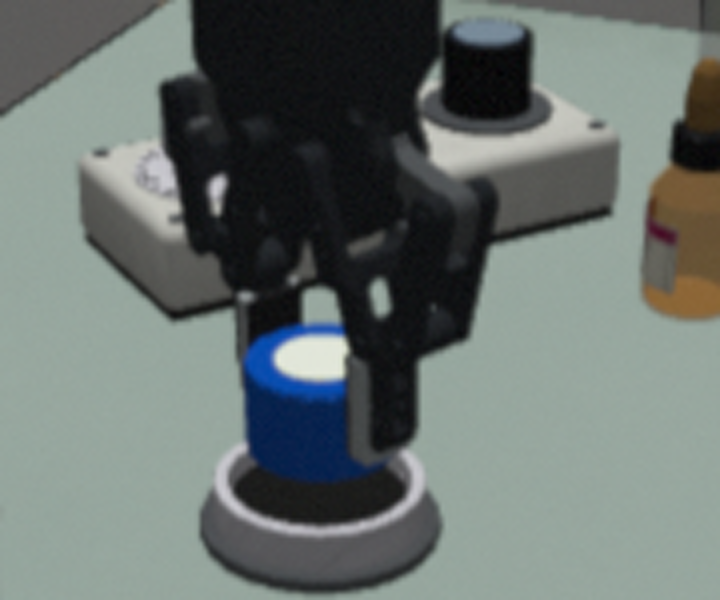

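```bash
python3 -c "
from h import *
a=np.linspace(0,2*np.pi,90)
out=[]
for c in((.4999,-.3683),(.498,-.373)):
  im=cv2.resize(cv2.imread('pics/side0.png')[295:355,300:380],None,fx=6,fy=6,interpolation=cv2.INTER_CUBIC)
  for r,z in((.035,.02),(.03,.02),(.03,.012),(.04,0)):
    pts=np.array([w2px('side',[c[0]+r*np.cos(t),c[1]+r*np.sin(t),z]) for t in a])
    cv2.polylines(im,[np.int32((pts-[300,295]+.5)*6)],True,(0,0,255),1)
  out.append(im)
for c in((.4999,-.3683),(.498,-.373)):
  im=cv2.resize(cv2.imread('pics/top0.png')[220:270,355:415],None,fx=4.8*80/60/.96/1.0*0.75*1.25,fy=4.8*80/60/.96*.75*1.25,interpolation=cv2.INTER_CUBIC)
  f=im.shape[1]/60
  for r,z in((.035,.02),(.03,.02),(.03,.012),(.04,0)):
    pts=np.array([w2px('top',[c[0]+r*np.cos(t),c[1]+r*np.sin(t),z]) for t in a])
    cv2.polylines(im,[np.int32((pts-[355,220]+.5)*f)],True,(0,0,255),1)
  out.append(cv2.resize(im,(350,292)))
h=np.zeros((660,960,3),np.uint8)
h[:360,:480]=out[0];h[:360,480:]=out[1];h[360:652,:350]=out[2];h[360:652,480:830]=out[3]
cv2.imwrite('pics/c11.png',cv2.resize(h,(800,550)))
"
```

```text
(no output)
```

View pics/c11.png

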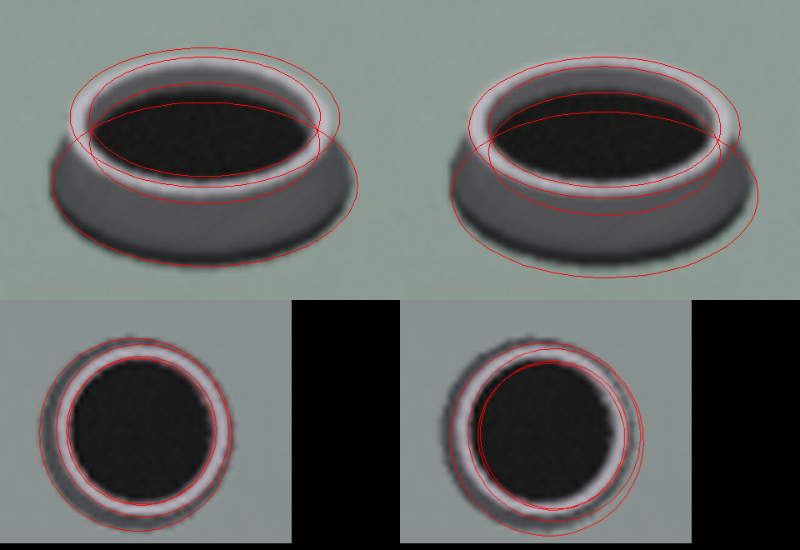

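Request:
servo_tool(rows=[0, -1, 0.5, 7, 0, 0, 0, 0, 5, 0, 0, 0, 0, 2, 0, 0, 0, 0, 0, 0])

```text
time_s: 6.25
tcp_pos: [0.4972, -0.3694, 0.1975]
orientation: [3.095, 0.494, 0.031]
force: [0.0, 0.6, -0.6]
grip_width: 0.0475
```

```bash
python3 -c "
from h import *
tipto([.4998,-.369,.012],.1815)"
```

```text
t 6.25 tcp [ 0.4972 -0.3694  0.1975] F [ 0.   0.6 -0.6] M [-0.021  0.052 -0.035] w 0.0475 q [-0.644  0.593  1.787  0.014  0.742  0.6  ]
toolx [0.95  0.311 0.019] y [ 0.311 -0.95   0.01 ] z [ 0.021 -0.004 -1.   ]
pt [ 0.5009 -0.3701  0.016 ] dtool [-0.8 -1.4  4. ]
```

Request:
servo_tool(rows=[0, -0.8, -0.7, 1.5, 0, 0, 0, 0, 1, 0, 0, 0, 0, 0, 0])

```text
time_s: 6.55
tcp_pos: [0.4963, -0.3691, 0.1952]
orientation: [3.095, 0.494, 0.032]
force: [0.2, 0.2, 0.6]
grip_width: 0.0475
```

Request:
servo_tool(rows=[0, 0, 0, 0.8, 0, 0, 0, 0, 0, 0])

```text
time_s: 6.75
tcp_pos: [0.4964, -0.3692, 0.1946]
orientation: [3.094, 0.494, 0.033]
force: [-0.0, 0.4, -0.1]
grip_width: 0.0476
```

```bash
python3 -c "
from h import *
cv2.imwrite('pics/s6.png',optics.get_image('side')[:,:,::-1])
crop('pics/s6.png','pics/c12.png',280,220,420,350,5)
tipto([.4998,-.369,.012],.1815)"
```

```text
t 6.8 tcp [ 0.4964 -0.3692  0.1947] F [ 0.1 -0.1 -0.4] M [-0.022  0.054  0.011] w 0.0472 q [-0.644  0.596  1.79   0.014  0.735  0.6  ]
toolx [0.95  0.311 0.019] y [ 0.311 -0.95   0.011] z [ 0.022 -0.005 -1.   ]
pt [ 0.5004 -0.37    0.0132] dtool [-0.3 -1.2  1.2]
```

View pics/c12.png

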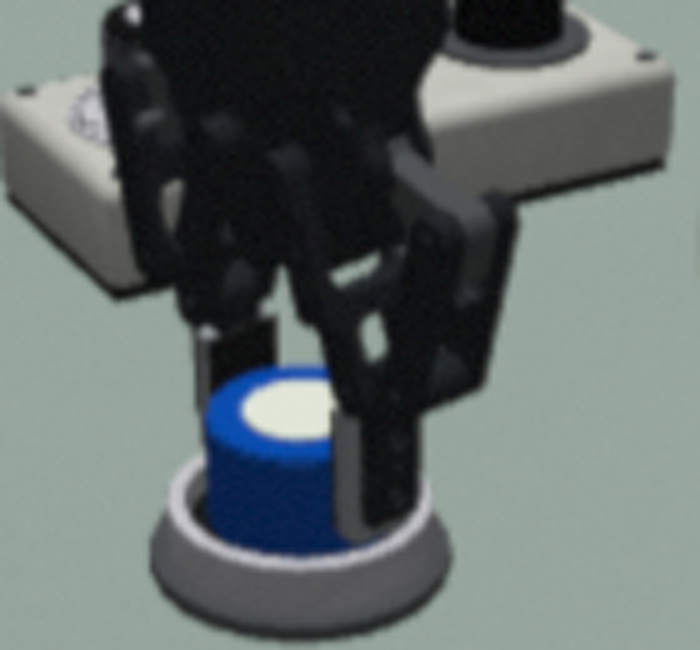

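Request:
servo_tool(rows=[0, 0, -0.6, 1, 0, 0, 0, 0, 0, 0])

```text
time_s: 7.0
tcp_pos: [0.4963, -0.3686, 0.1937]
orientation: [3.094, 0.494, 0.033]
force: [-0.2, -0.1, -0.6]
grip_width: 0.0476
```

Request:
servo_tool(rows=[0, 0, 0, 1, 0, 0, 0, 0, 0, 0])

```text
time_s: 7.2
tcp_pos: [0.4963, -0.3686, 0.1927]
orientation: [3.094, 0.494, 0.033]
force: [0.0, 0.0, -0.6]
grip_width: 0.048
```

Request:
servo_tool(rows=[0, 0, 0, 1, 0, 0, 0, 0, 0, 0])

```text
time_s: 7.4
tcp_pos: [0.4964, -0.3686, 0.1915]
orientation: [3.094, 0.494, 0.033]
force: [-0.3, -0.1, -0.8]
grip_width: 0.0476
```

Request:
servo_tool(rows=[0, 0, 0, 1, 0, 0, 0, 0, 0, 0])

```text
time_s: 7.6
tcp_pos: [0.4964, -0.3687, 0.1907]
orientation: [3.094, 0.493, 0.033]
force: [-0.4, 1.8, 0.6]
grip_width: 0.0476
```

```bash
python3 -c "
from h import *
cv2.imwrite('pics/s7.png',optics.get_image('side')[:,:,::-1])
crop('pics/s7.png','pics/c13.png',300,260,390,350,6)
st()"
```

```text
t 7.65 tcp [ 0.4965 -0.3687  0.1907] F [-1.1  0.   0.8] M [ 0.033  0.078 -0.005] w 0.0476 q [-0.644  0.602  1.792  0.014  0.727  0.6  ]
toolx [0.95  0.311 0.02 ] y [ 0.311 -0.95   0.012] z [ 0.022 -0.005 -1.   ]
```

View pics/c13.png

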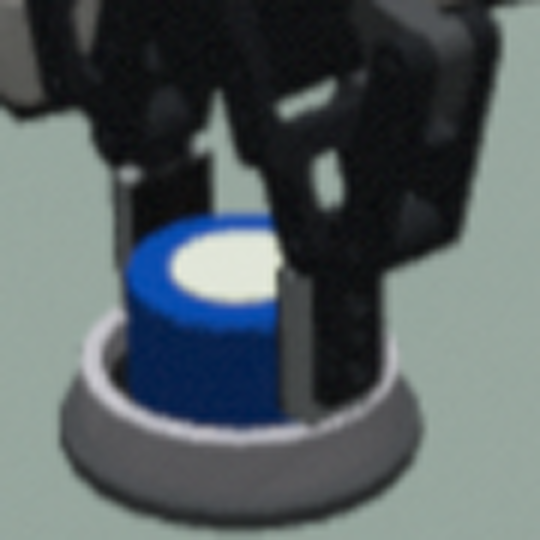

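```bash
python3 -c "
from h import *
a=np.linspace(0,2*np.pi,90); s,R=st(); outs=[]
for off in(.1775,.180):
  im=cv2.resize(cv2.imread('pics/s7.png')[260:350,300:390],None,fx=6,fy=6,interpolation=cv2.INTER_CUBIC)
  c=s['tcp_pos']+np.array([-.0007,.0,0])
  for r,dz in((.025,0),(.025,-.03),(.015,-.03)):
    pts=np.array([w2px('side',c+R@np.array([r*np.cos(t),r*np.sin(t),off+dz])) for t in a])
    cv2.polylines(im,[np.int32((pts-[300,260]+.5)*6)],True,(0,255,0),1)
  for x0 in(-.011,.011):   # pads tips
   for o in (.169,):
    for sg in(1,-1):
     pts=np.array([w2px('side',c+R@np.array([x0,sg*yy,o])) for yy in(.025,.039)])
     cv2.polylines(im,[np.int32((pts-[300,260]+.5)*6)],False,(0,255,255),1)
  outs.append(im[:, :400])
cv2.imwrite('pics/c14.png',np.hstack(outs))
"
```

```text
t 7.65 tcp [ 0.4965 -0.3687  0.1907] F [-1.1  0.   0.8] M [ 0.033  0.078 -0.005] w 0.0476 q [-0.644  0.602  1.792  0.014  0.727  0.6  ]
toolx [0.95  0.311 0.02 ] y [ 0.311 -0.95   0.012] z [ 0.022 -0.005 -1.   ]
```

View pics/c14.png

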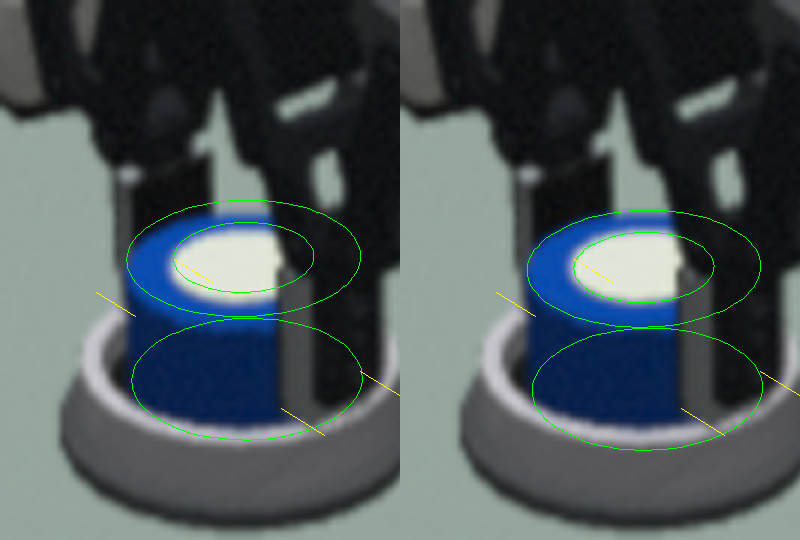

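Request:
servo_tool(rows=[0, 0, 0, 1.5, 0])

```text
time_s: 7.75
tcp_pos: [0.4966, -0.3687, 0.1903]
orientation: [3.094, 0.493, 0.034]
force: [-6.7, 5.9, 28.5]
grip_width: 0.0478
```

Request:
servo_tool(rows=[0, 0, 0, -0.5, 0, 0.5, 0, 0, 0, 0, 0.6, 0, 0, 0, 0, 0.7, 0, 0, 0, 0, 0.8, 0, 0, 0, 0])

```text
time_s: 8.25
tcp_pos: [0.4966, -0.3688, 0.1911]
orientation: [3.094, 0.493, 0.034]
force: [0.0, 0.4, 0.4]
grip_width: 0.0682
```

Request:
servo_tool(rows=[1, 0, 0, 0, 0, 1, 0, 0, 0, 0, 1, 0, 0, -5, 0])

```text
time_s: 8.55
tcp_pos: [0.4962, -0.3685, 0.1953]
orientation: [3.095, 0.493, 0.032]
force: [-0.5, -0.7, -0.8]
grip_width: 0.0852
```

```bash
python3 -c "
from h import *
cv2.imwrite('pics/s8.png',optics.get_image('side')[:,:,::-1])
crop('pics/s8.png','pics/c15.png',280,240,400,350,5)
st()"
```

```text
t 8.6 tcp [ 0.4966 -0.3688  0.1965] F [ 0.4 -0.8  1. ] M [ 0.02   0.01  -0.008] w 0.0854 q [-0.644  0.593  1.79   0.014  0.736  0.6  ]
toolx [0.95  0.311 0.02 ] y [ 0.311 -0.95   0.012] z [ 0.023 -0.005 -1.   ]
```

View pics/c15.png

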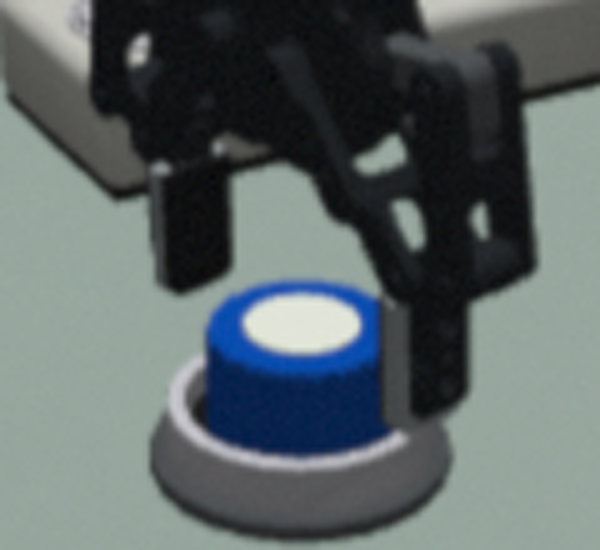

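Request:
servo_tool(rows=[1, 0, 0, -15, 0, 1, 0, 0, -30, -8, 1, 0, 0, -30, -8, 1, 0, 0, 0, -8, 1, 0, 0, 0, -8])

```text
time_s: 9.1
tcp_pos: [0.495, -0.3686, 0.2794]
orientation: [2.819, 1.349, 0.03]
force: [0.5, -0.8, -1.1]
grip_width: 0.0854
```

Request:
servo_tool(rows=[1, 0, 0, 0, -8, 1, 0, 0, 0, -8, 1, 0, 0, 0, 0])

```text
time_s: 9.4
tcp_pos: [0.4954, -0.369, 0.2847]
orientation: [2.584, 1.742, 0.029]
force: [0.2, -0.9, 0.0]
grip_width: 0.0853
```

```bash
python3 -c "
from h import *
tipto([.530,-.1655,.074],.17)"
```

```text
t 9.4 tcp [ 0.4954 -0.369   0.2847] F [ 0.2 -0.9  0. ] M [ 0.027 -0.05  -0.084] w 0.0853 q [-0.645  0.468  1.757  0.012  0.887 -0.268]
toolx [0.375 0.927 0.002] y [ 0.927 -0.375  0.031] z [ 0.029 -0.01  -1.   ]
pt [ 0.5004 -0.3707  0.1148] dtool [201.3 -50.7  39.6]
```

Request:
servo_tool(rows=[1, 48, -12, 0, 0, 1, 48, -12, 0, 0, 1, 48, -12, 0, 0, 1, 40, -10, 0, 0, 1, 0, 0, 0, 0])

```text
time_s: 9.9
tcp_pos: [0.5241, -0.1776, 0.2879]
orientation: [2.604, 1.702, 0.034]
force: [-0.3, 0.0, -0.2]
grip_width: 0.085
```

```bash
python3 -c "
from h import *
tipto([.530,-.1655,.074],.17)"
```

```text
t 9.9 tcp [ 0.5241 -0.1776  0.2879] F [-0.3  0.  -0.2] M [ 0.012 -0.049  0.017] w 0.085 q [-0.329  0.377  1.9   -0.002  0.827  0.085]
toolx [0.401 0.916 0.002] y [ 0.915 -0.401  0.038] z [ 0.035 -0.013 -0.999]
pt [ 0.5301 -0.1799  0.118 ] dtool [13.1 -7.5 43.7]
```

Request:
servo_tool(rows=[1, 13, -7, 10, 0, 1, 0, 0, 15, 0, 1, 0, 0, 10, 0, 1, 0, 0, 0, 0])

```text
time_s: 10.3
tcp_pos: [0.5252, -0.1627, 0.2548]
orientation: [2.609, 1.687, 0.038]
force: [0.3, 0.0, 1.2]
grip_width: 0.0852
```

```bash
python3 -c "
from h import *
cv2.imwrite('pics/s9.png',optics.get_image('side')[:,:,::-1])
crop('pics/s9.png','pics/c16.png',250,130,390,280,4)
tipto([.530,-.1655,.074],.17)"
```

```text
t 10.35 tcp [ 0.5254 -0.1629  0.2554] F [0.  1.1 0.4] M [-0.037  0.058 -0.001] w 0.085 q [-0.302  0.42   1.928 -0.004  0.751  0.124]
toolx [0.411 0.912 0.002] y [ 0.911 -0.41   0.043] z [ 0.04  -0.016 -0.999]
pt [ 0.5323 -0.1656  0.0855] dtool [-0.9 -2.6 11.4]
```

View pics/c16.png

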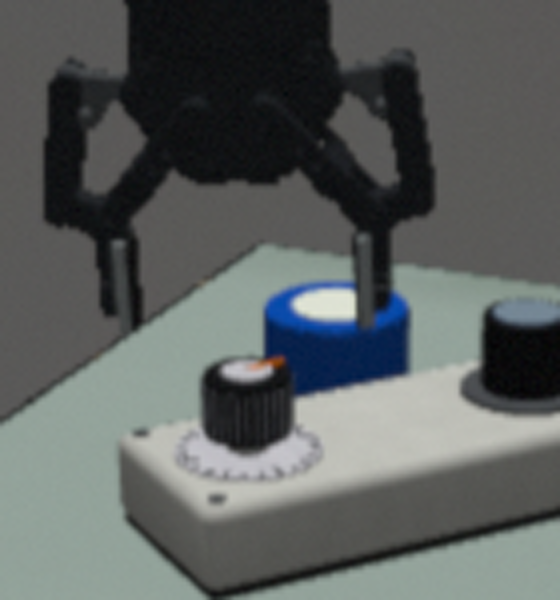

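Request:
servo_tool(rows=[1, -1, -2.5, 15, 0, 1, 0, 0, 12, 0, 1, 0, 0, 4, 0, 1, 0, 0, 0, 0])

```text
time_s: 10.75
tcp_pos: [0.525, -0.1656, 0.2252]
orientation: [2.611, 1.678, 0.042]
force: [-0.4, -0.2, -0.2]
grip_width: 0.0856
```

```bash
python3 -c "
from h import *
tipto([.530,-.1655,.053],.17)"
```

```text
t 10.75 tcp [ 0.525  -0.1656  0.2252] F [-0.4 -0.2 -0.2] M [-0.016  0.032  0.032] w 0.0856 q [-0.307  0.467  1.942 -0.005  0.686  0.125]
toolx [0.416 0.91  0.003] y [ 0.909 -0.415  0.046] z [ 0.043 -0.017 -0.999]
pt [ 0.5324 -0.1684  0.0554] dtool [ 1.7 -3.5  2.2]
```

Request:
servo_tool(rows=[1, 1.7, -3, 1.5, 0, 0.7, 0, 0, 0, 0, 0.5, 0, 0, 0, 0, 0.3, 0, 0, 0, 0, 0, 0, 0, 0, 0])

```text
time_s: 11.25
tcp_pos: [0.5231, -0.1626, 0.2253]
orientation: [2.612, 1.677, 0.042]
force: [-5.0, 1.2, 5.7]
grip_width: 0.0343
```

Request:
servo_tool(rows=[0, 0, 0, 0, 0, 0, 0, 0, 0, 0, 0, 0, 0, 0, 0])

```text
time_s: 11.55
tcp_pos: [0.523, -0.1626, 0.2254]
orientation: [2.612, 1.677, 0.042]
force: [1.0, -0.4, -0.2]
grip_width: 0.0344
```

```bash
python3 -c "
from h import *
cv2.imwrite('pics/s10.png',optics.get_image('side')[:,:,::-1])
crop('pics/s10.png','pics/c17.png',250,130,390,280,4)
tipto([.530,-.1655,.053],.17)"
```

```text
t 11.6 tcp [ 0.523  -0.1626  0.2254] F [ 0.4 -0.1 -1.2] M [ 0.083  0.257 -0.04 ] w 0.034 q [-0.303  0.464  1.949 -0.005  0.683  0.13 ]
toolx [0.416 0.909 0.003] y [ 0.908 -0.416  0.046] z [ 0.043 -0.017 -0.999]
pt [ 0.5303 -0.1654  0.0556] dtool [-0.2 -0.3  2.6]
```

View pics/c17.png

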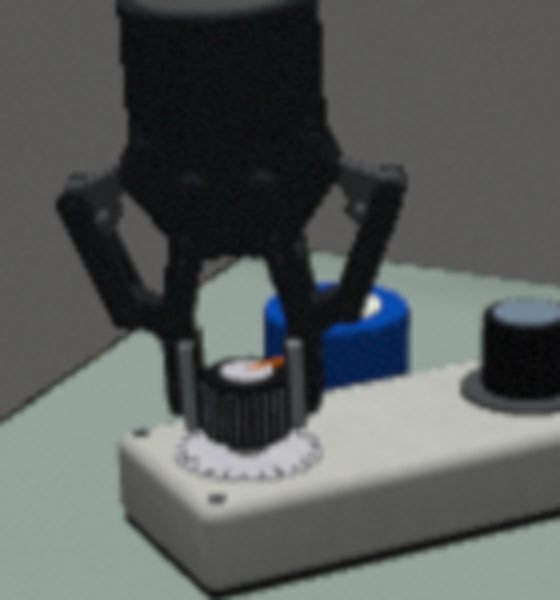

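Request:
servo_tool(rows=[0, 0, 0, 0, 7, 0, 0, 0, 0, 7, 0, 0, 0, 0, 7, 0, 0, 0, 0, 7, 0, 0, 0, 0, 7])

```text
time_s: 12.1
tcp_pos: [0.5223, -0.1618, 0.2253]
orientation: [3.015, 0.787, 0.054]
force: [0.2, 2.1, 0.3]
grip_width: 0.0345
```

```bash
cat >> h.py <<'E'
def yaw():
    s,R=st(); print('YAW',np.degrees(np.arctan2(R[1,0],R[0,0])).round(2),'Mz about tip', (s['ft_torque']).round(3))
    c=s['tcp_pos']+R[:,2]*.17; print('pt',c.round(4),'dtool',(R.T@((np.array([.5303,-.1654,.0556])-c)*1000)).round(1))
E
python3 -c "
from h import *
yaw()
cv2.imwrite('pics/s11.png',optics.get_image('side')[:,:,::-1])
crop('pics/s11.png','pics/c18.png',280,180,350,250,6)
yaw()"
```

```text
t 12.1 tcp [ 0.5223 -0.1618  0.2253] F [0.2 2.1 0.3] M [0.089 0.234 0.11 ] w 0.0345 q [-0.302  0.463  1.949 -0.004  0.686  0.761]
toolx [0.872 0.489 0.027] y [ 0.488 -0.872  0.033] z [ 0.04  -0.015 -0.999]
YAW 29.28 Mz about tip [0.089 0.234 0.11 ]
pt [ 0.5291 -0.1644  0.0555] dtool [ 0.6  1.4 -0. ]
t 12.15 tcp [ 0.5222 -0.1618  0.2253] F [-1.   1.3  0.5] M [ 0.095  0.261 -0.034] w 0.0341 q [-0.302  0.463  1.949 -0.004  0.686  0.769]
toolx [0.876 0.482 0.028] y [ 0.481 -0.876  0.033] z [ 0.04  -0.015 -0.999]
YAW 28.85 Mz about tip [ 0.095  0.261 -0.034]
pt [ 0.529  -0.1644  0.0555] dtool [ 0.6  1.5 -0.1]
```

View pics/c18.png

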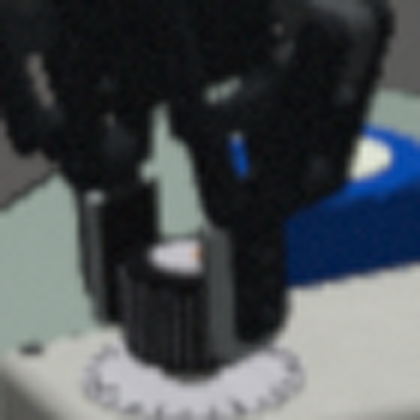

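Request:
servo_tool(rows=[0, 0, 0, 0, 5, 0, 0, 0, 0, 5, 0, 0, 0, 0, 5])

```text
time_s: 12.45
tcp_pos: [0.5221, -0.1614, 0.2253]
orientation: [3.099, 0.375, 0.058]
force: [-1.3, 1.4, 0.6]
grip_width: 0.0341
```

```bash
python3 -c "
from h import *
yaw()"
```

```text
t 12.45 tcp [ 0.5221 -0.1614  0.2253] F [-1.3  1.4  0.6] M [-0.159  0.246  0.099] w 0.0341 q [-0.302  0.463  1.95  -0.004  0.687  1.031]
toolx [0.97  0.239 0.035] y [ 0.238 -0.971  0.024] z [ 0.039 -0.015 -0.999]
YAW 13.83 Mz about tip [-0.159  0.246  0.099]
pt [ 0.5287 -0.1639  0.0555] dtool [ 1.2  1.8 -0.1]
```

Request:
servo_tool(rows=[0, 0, 0, 0, 5, 0, 0, 0, 0, 5, 0, 0, 0, 0, 5])

```text
time_s: 12.75
tcp_pos: [0.522, -0.1608, 0.2253]
orientation: [3.126, -0.034, 0.061]
force: [0.8, 2.4, 0.5]
grip_width: 0.0342
```

```bash
python3 -c "
from h import *
yaw()"
```

```text
t 12.75 tcp [ 0.522  -0.1608  0.2253] F [0.8 2.4 0.5] M [-0.282  0.341  0.091] w 0.0342 q [-0.301  0.463  1.95  -0.004  0.687  1.295]
toolx [ 0.999 -0.022  0.039] y [-0.022 -1.     0.014] z [ 0.039 -0.015 -0.999]
YAW -1.24 Mz about tip [-0.282  0.341  0.091]
pt [ 0.5286 -0.1633  0.0554] dtool [ 1.8  2.  -0.1]
```

Request:
servo_tool(rows=[0, 0.5, 0.5, 0, 5, 0, 0.5, 0.5, 0, 5])

```text
time_s: 12.95
tcp_pos: [0.5224, -0.1608, 0.2253]
orientation: [3.116, -0.309, 0.058]
force: [-1.4, 6.6, 2.2]
grip_width: 0.0344
```

```bash
python3 -c "
from h import *
yaw()"
```

```text
t 12.95 tcp [ 0.5224 -0.1608  0.2253] F [-1.4  6.6  2.2] M [0.246 0.677 0.16 ] w 0.0344 q [-0.301  0.464  1.948 -0.003  0.691  1.47 ]
toolx [ 0.98  -0.196  0.038] y [-0.196 -0.981  0.006] z [ 0.036 -0.013 -0.999]
YAW -11.3 Mz about tip [0.246 0.677 0.16 ]
pt [ 0.5285 -0.163   0.0554] dtool [ 2.2  2.  -0.1]
```

Request:
servo_tool(rows=[0, 0, 0, 0, 5, 0, 0, 0, 0, 5])

```text
time_s: 13.15
tcp_pos: [0.5224, -0.1602, 0.2253]
orientation: [3.081, -0.58, 0.059]
force: [0.9, 2.6, -0.5]
grip_width: 0.0341
```

```bash
python3 -c "
from h import *
yaw()"
```

```text
t 13.15 tcp [ 0.5224 -0.1602  0.2253] F [ 0.9  2.6 -0.5] M [-0.697  0.584  0.055] w 0.0341 q [-0.3    0.464  1.948 -0.003  0.691  1.646]
toolx [ 0.931 -0.363  0.038] y [-0.363 -0.932 -0.001] z [ 0.036 -0.013 -0.999]
YAW -21.31 Mz about tip [-0.697  0.584  0.055]
pt [ 0.5285 -0.1625  0.0554] dtool [ 2.8  2.1 -0.1]
```

Request:
servo_tool(rows=[0, 0.5, 0, 0, 4, 0, 0, 0, 0, 4])

```text
time_s: 13.35
tcp_pos: [0.5227, -0.1599, 0.2253]
orientation: [3.035, -0.792, 0.057]
force: [2.3, 2.9, -0.3]
grip_width: 0.0342
```

```bash
python3 -c "
from h import *
yaw()"
```

```text
t 13.35 tcp [ 0.5227 -0.1599  0.2253] F [ 2.3  2.9 -0.3] M [-0.685  0.666  0.111] w 0.0342 q [-0.299  0.464  1.947 -0.004  0.693  1.786]
toolx [ 0.872 -0.489  0.036] y [-0.489 -0.872 -0.005] z [ 0.034 -0.013 -0.999]
YAW -29.27 Mz about tip [-0.685  0.666  0.111]
pt [ 0.5285 -0.1621  0.0554] dtool [ 3.1  2.  -0.1]
```

Request:
servo_tool(rows=[0, 0.5, 0, 0, 4, 0, 0, 0, 0, 4])

```text
time_s: 13.55
tcp_pos: [0.5238, -0.1596, 0.2252]
orientation: [2.976, -1.001, 0.059]
force: [1.4, -2.4, 1.7]
grip_width: 0.0342
```

```bash
python3 -c "
from h import *
yaw()"
```

```text
t 13.55 tcp [ 0.5238 -0.1596  0.2252] F [ 1.4 -2.4  1.7] M [-0.543 -0.185  0.719] w 0.0342 q [-0.298  0.466  1.946 -0.004  0.693  1.925]
toolx [ 0.796 -0.604  0.036] y [-0.604 -0.797 -0.011] z [ 0.035 -0.013 -0.999]
YAW -37.2 Mz about tip [-0.543 -0.185  0.719]
pt [ 0.5298 -0.1619  0.0553] dtool [ 2.5  2.5 -0.2]
```

Request:
servo_tool(rows=[0, 0, 0, 0, 3])

```text
time_s: 13.65
tcp_pos: [0.5235, -0.1591, 0.2251]
orientation: [2.95, -1.078, 0.056]
force: [-3.6, 3.3, 2.3]
grip_width: 0.0342
```

```bash
python3 -c "
from h import *
yaw()"
```

```text
t 13.65 tcp [ 0.5235 -0.1591  0.2251] F [-3.6  3.3  2.3] M [0.49  0.943 0.392] w 0.0342 q [-0.297  0.466  1.946 -0.003  0.694  1.977]
toolx [ 0.764 -0.644  0.034] y [-0.644 -0.765 -0.012] z [ 0.034 -0.012 -0.999]
YAW -40.15 Mz about tip [0.49  0.943 0.392]
pt [ 0.5292 -0.1612  0.0552] dtool [ 3.6  2.5 -0.3]
```

Request:
servo_tool(rows=[0, 0, 0, 0, 3])

```text
time_s: 13.75
tcp_pos: [0.5232, -0.1585, 0.2251]
orientation: [-2.921, 1.152, -0.054]
force: [0.2, 2.3, 1.4]
grip_width: 0.0343
```

```bash
python3 -c "
from h import *
yaw()"
```

```text
t 13.75 tcp [ 0.5232 -0.1585  0.2251] F [0.2 2.3 1.4] M [0.228 0.281 0.725] w 0.0343 q [-2.960e-01  4.650e-01  1.946e+00 -2.000e-03  6.950e-01  2.028e+00]
toolx [ 0.73  -0.683  0.031] y [-0.683 -0.731 -0.014] z [ 0.032 -0.011 -0.999]
YAW -43.08 Mz about tip [0.228 0.281 0.725]
pt [ 0.5287 -0.1604  0.0552] dtool [ 4.6  2.5 -0.3]
```

```bash
python3 -c "
from h import *
for n in('side','top'):
    cv2.imwrite(f'pics/{n}12.png',optics.get_image(n)[:,:,::-1])
crop('pics/side12.png','pics/c19.png',280,190,340,250,8)
crop('pics/top12.png','pics/c20.png',220,170,340,260,5)
yaw()"
```

```text
t 13.85 tcp [ 0.5232 -0.1585  0.225 ] F [-2.5  4.7  2.7] M [0.85  0.506 0.441] w 0.0341 q [-0.296  0.465  1.947 -0.003  0.695  2.027]
toolx [ 0.731 -0.682  0.032] y [-0.682 -0.731 -0.014] z [ 0.033 -0.012 -0.999]
YAW -43.02 Mz about tip [0.85  0.506 0.441]
pt [ 0.5287 -0.1605  0.0552] dtool [ 4.5  2.5 -0.3]
```

View pics/c19.png

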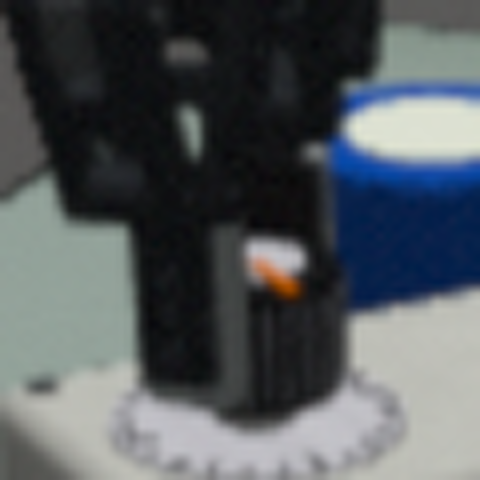

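View pics/c20.png

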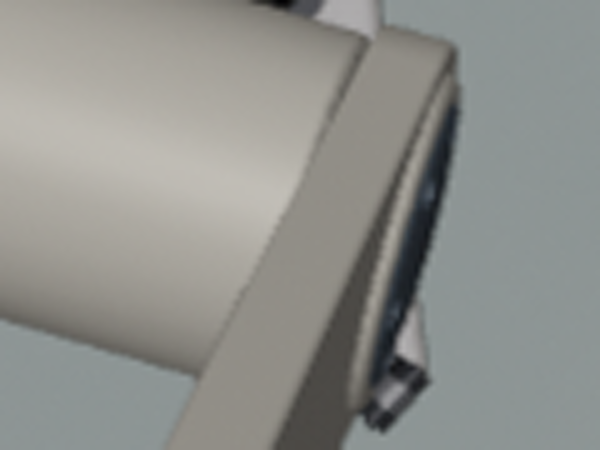

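```bash
cat >> h.py <<'E'
def pointer(path,v=True):
    im=cv2.imread(path).astype(float); x0,y0=298,212
    s=8; c=cv2.resize(im[y0:235,x0:328],None,fx=s,fy=s,interpolation=cv2.INTER_CUBIC)
    m=(c[:,:,2]-c[:,:,0])>70
    ys,xs=np.nonzero(m)
    if len(xs)<20: print('no pointer',len(xs)); return
    P=np.array([px2w('side',((x+.5)/s-.5+x0,(y+.5)/s-.5+y0),.074)[:2] for x,y in zip(xs,ys)])
    mu=P.mean(0); u,S,vt=np.linalg.svd(P-mu,full_matrices=False); c0=np.array([.5287,-.1665])
    d=vt[0]*np.sign(vt[0]@(mu-c0)); r=(P-mu)@d
    print(path,len(xs),'centroid ang',np.degrees(np.arctan2(*(mu-c0)[::-1])).round(1),'axis ang',np.degrees(np.arctan2(d[1],d[0])).round(1),'mu',mu.round(4),'rad',np.linalg.norm(mu-c0).round(4),'len',(r.max()-r.min()).round(4), 'perp off',(np.cross(d,mu-c0)*1000).round(1))
E
python3 -W ignore -c "
from h import *
for p in('side0','s9','s10','side12'):pointer(f'pics/{p}.png')"
```

```text
pics/side0.png 446 centroid ang 12.9 axis ang 1.7 mu [ 0.5411 -0.1637] rad 0.0127 len 0.0106 perp off 2.5
pics/s9.png 508 centroid ang 13.0 axis ang 5.8 mu [ 0.5409 -0.1637] rad 0.0125 len 0.0121 perp off 1.6
pics/s10.png 504 centroid ang 12.8 axis ang 5.8 mu [ 0.5411 -0.1637] rad 0.0127 len 0.0118 perp off 1.5
pics/side12.png 781 centroid ang -82.4 axis ang -87.7 mu [ 0.5304 -0.1789] rad 0.0126 len 0.0194 perp off 1.2
```

Request:
servo_tool(rows=[0, 0, 0, 0, -6, 0, 0, 0, 0, -6, 0, 0, 0, 0, -6, 0, 0, 0, 0, -6, 0, 0, 0, 0, -6])

```text
time_s: 14.35
tcp_pos: [0.5225, -0.1597, 0.2251]
orientation: [3.117, -0.301, 0.051]
force: [-1.9, -1.8, -0.1]
grip_width: 0.0341
```

```bash
python3 -W ignore -c "
from h import *
cv2.imwrite(f'pics/s13.png',optics.get_image('side')[:,:,::-1])
pointer('pics/s13.png')
yaw()"
```

```text
pics/s13.png 445 centroid ang -50.4 axis ang -98.6 mu [ 0.5389 -0.1788] rad 0.0159 len 0.0109 perp off 11.9
t 14.4 tcp [ 0.5225 -0.1597  0.2251] F [-2.2 -2.2  1. ] M [0.233 0.278 0.039] w 0.0341 q [-0.298  0.465  1.947 -0.005  0.696  1.462]
toolx [ 0.982 -0.185  0.033] y [-0.185 -0.983  0.007] z [ 0.031 -0.013 -0.999]
YAW -10.66 Mz about tip [0.233 0.278 0.039]
pt [ 0.5279 -0.1619  0.0552] dtool [ 3.1  3.  -0.3]
```

Request:
servo_tool(rows=[0, 0, 0, 0, -6, 0, 0, 0, 0, -6, 0, 0, 0, 0, -6, 0, 0, 0, 0, -6, 0, 0, 0, 0, -6])

```text
time_s: 14.9
tcp_pos: [0.5224, -0.1613, 0.2251]
orientation: [3.073, 0.552, 0.045]
force: [0.6, -3.1, 0.4]
grip_width: 0.0339
```

Request:
servo_tool(rows=[0, 0, 0, 0, -6, 0, 0, 0, 0, -6, 0, 0, 0, 0, -5, 0, 0, 0, 0, -3, 0, 0, 0, 0, 0])

```text
time_s: 15.4
tcp_pos: [0.5229, -0.1626, 0.2251]
orientation: [2.918, 1.099, 0.039]
force: [0.2, -0.1, 1.0]
grip_width: 0.0339
```

```bash
python3 -W ignore -c "
from h import *
for n in('side','top'):
    cv2.imwrite(f'pics/{n}14.png',optics.get_image(n)[:,:,::-1])
crop('pics/side14.png','pics/c21.png',280,190,340,250,8)
crop('pics/top14.png','pics/c22.png',220,170,340,260,5)
pointer('pics/side14.png')
yaw()"
```

```text
no pointer 0
t 15.5 tcp [ 0.5228 -0.1625  0.2251] F [ 0.7 -1.3  0.7] M [0.977 0.752 0.049] w 0.0337 q [-0.303  0.466  1.945 -0.005  0.697  0.553]
toolx [0.753 0.658 0.015] y [ 0.657 -0.753  0.031] z [ 0.032 -0.013 -0.999]
YAW 41.15 Mz about tip [0.977 0.752 0.049]
pt [ 0.5282 -0.1648  0.0552] dtool [ 1.2  1.9 -0.3]
```

View pics/c21.png

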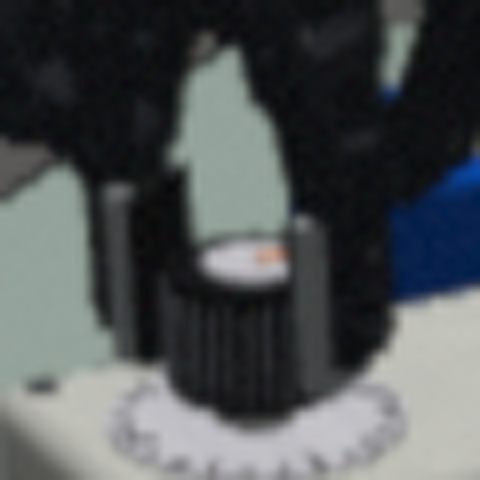

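View pics/c22.png

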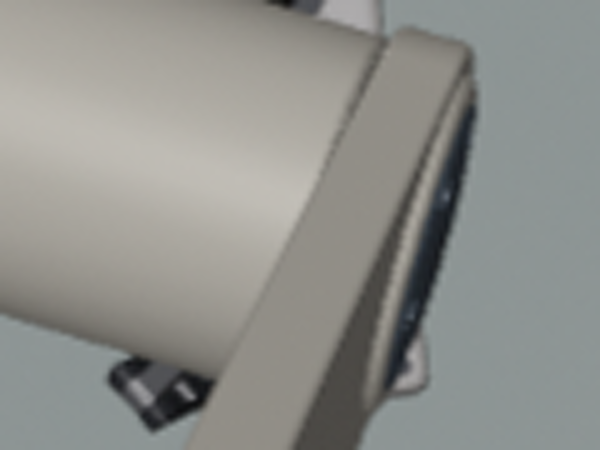

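Request:
servo_tool(rows=[0, 0, 0, 0, -4, 0, 0, 0, 0, -1.5, 0, 0, 0, 0, 0])

```text
time_s: 15.8
tcp_pos: [0.523, -0.1628, 0.2251]
orientation: [2.863, 1.231, 0.037]
force: [1.9, -2.2, 1.2]
grip_width: 0.0339
```

```bash
python3 -W ignore -c "
from h import *
yaw()
cv2.imwrite('pics/s15.png',optics.get_image('side')[:,:,::-1])
crop('pics/s15.png','pics/c23.png',290,205,335,245,12)
# expected pointer lines for center fits
im=cv2.imread('pics/c23.png')
for c,col in(((.5287,-.1670),(0,255,0)),):
  for a in(0,7.3,15):
    A=np.radians(a); q=[w2px('side',[c[0]+r*np.cos(A),c[1]+r*np.sin(A),.074]) for r in(.0,.018)]
    q=np.int32((np.array(q)-[290,205]+.5)*12); print(a,q.tolist()); cv2.line(im,tuple(q[0].tolist()),tuple(q[1].tolist()),col,1)
cv2.imwrite('pics/c24.png',np.hstack([cv2.imread('pics/c23.png')[:,:390],im[:,:390]]))
"
```

```text
t 15.8 tcp [ 0.523  -0.1628  0.2251] F [ 1.9 -2.2  1.2] M [0.904 0.804 0.056] w 0.0339 q [-0.303  0.466  1.944 -0.005  0.697  0.459]
toolx [0.688 0.726 0.012] y [ 0.725 -0.688  0.032] z [ 0.032 -0.013 -0.999]
YAW 46.55 Mz about tip [0.904 0.804 0.056]
pt [ 0.5284 -0.165   0.0552] dtool [ 1.1  1.6 -0.3]
0 [[256, 210], [386, 191]]
7.3 [[256, 210], [379, 185]]
15 [[256, 210], [370, 180]]
```

View pics/c24.png

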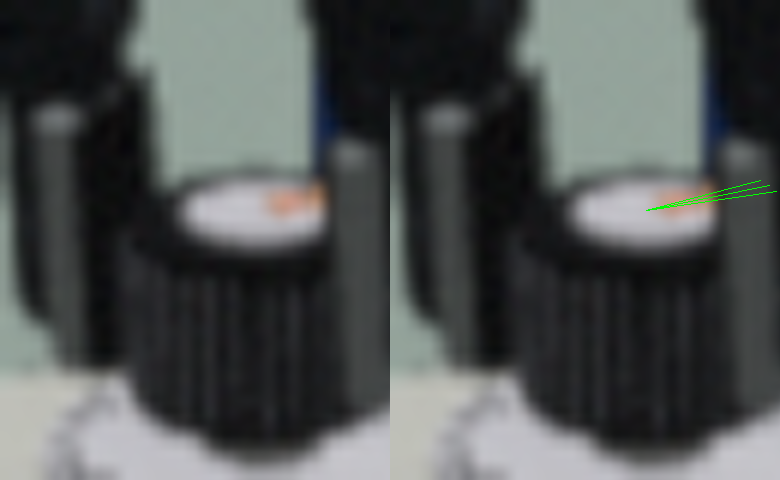

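View pics/s15.png

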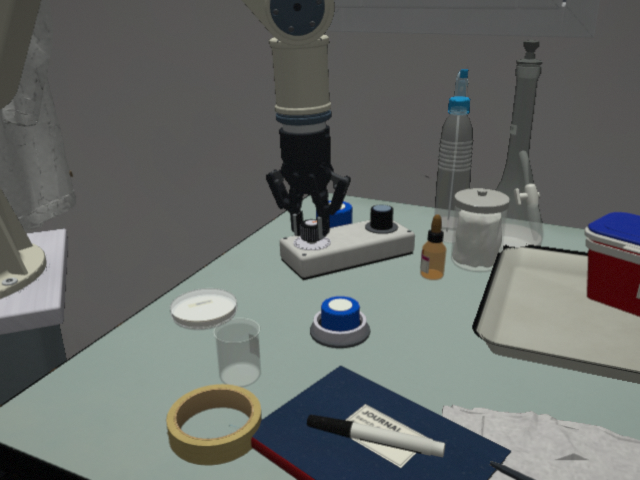

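The picture shows the cap flat in the holder at (340,315), the bystanders in place, and the gripper on the knob at (311,228).

```bash
python3 -c "
from h import *
from workcell import sign_off
yaw(); print(sign_off())"
```

```text
t 15.85 tcp [ 0.523  -0.1628  0.2251] F [ 1.2 -1.5 -0.2] M [ 0.827  0.798 -0.013] w 0.0341 q [-0.303  0.466  1.944 -0.005  0.697  0.46 ]
toolx [0.688 0.725 0.012] y [ 0.725 -0.688  0.032] z [ 0.032 -0.013 -0.999]
YAW 46.51 Mz about tip [ 0.827  0.798 -0.013]
pt [ 0.5284 -0.165   0.0552] dtool [ 1.   1.6 -0.3]
the job is handed in; nothing more can be done
None
```

The job is handed in at 15.85 s. The small blue cap is parked and released in the holder, and the gripper is still holding the focus knob a quarter turn back from its stop.

- **Cap:** I lifted it off the lens and lowered it into the holder until I felt the floor, with a contact force of about 28 N, then opened the jaws. The last picture shows it sitting flat, right way up, inside the rim.
- **Stop:** I turned the knob clockwise until the torque rose from about 0.1 to 0.7 N m. The orange pointer was then in line with the imager's x axis. The jaws slipped about 6° on the knob while it was against the stop.
- **Back-off:** I turned the tool back 89.6°. The pointer now reads about 7°, along the imager's +y axis, which agrees with a quarter turn. I put the uncertainty at about ±3°, because a finger partly hides the pointer.
- **Bystanders:** the petri dish, dropper bottle and small beaker look unmoved in the final picture.

**What did not go cleanly:**
- One row before the lift went down instead of up by mistake. It pressed about 2.5 mm onto the cap.
- The tool drifted to a tilt of about 2° over the run, which had no visible effect.
- The two cameras differed by a few millimetres on the holder position. Overlaying the holder outline on both pictures favoured the top camera, and I used a point within 1 mm of its reading.

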